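Clamp a heat sink in the toolmaker's vise

ROBOT

A 7-joint arm with a two-finger parallel gripper is mounted at the origin on the work surface. World frame = base frame: x ahead of the robot, y to its left, z up, the work surface at z = 0. Lengths are in m, angles in degrees, forces in N, time in s.
With the tool pointing down it reaches from about 0.4 to 0.85 m from the base axis. Payload 10.4 kg.
Tool frame: the origin (TCP) lies between the finger pads; the fingertips stand 14 mm ahead of it and the grasp point (between the pads) lies 5 mm behind it (r.finger_overhang is the distance from the TCP to the fingertips, in m); z points along the fingers, y is the line along which they close (so a half turn about z gives the same grasp; the last joint's range is limited). The gripper opens to 85 mm and grips with 20 to 120 N. Pads are 22 mm wide; open, the fingers measure 114 mm over their backs; the gripper's body (76 mm by 85 mm) begins 54 mm behind the grasp point. The pads swing forward as they close: fully open they stand 13 mm farther back than shut.
Start: joints at [-65.581, 19.034, -3.707, 83.658, 1.238, 77.344, -5.071], TCP at [0.271, 0.563, 0.211] pointing down, gripper open.
Joint ranges: [-148.97, 148.97], [-28.65, 121.19], [-84.17, 76.75], [9.2, 138.47], [-72.65, 252.65], [3.7, 117.97], [-149.18, 149.18]. Speed limits (degrees/s): [127.2, 127.2, 159.86, 159.86, 180, 180, 180].

INTERFACE

Orientations are given as [roll, pitch, yaw] about the fixed x, y, z axes, in that order (R = Rz(yaw) Ry(pitch) Rx(roll)).
In Python, from bench import r, hand, viewer, ticket gives the robot as it stands. The module is installed in compiled form; this text tells all that it offers. Calls block until the motion is done:
- r.move_ptp(position, orientation): joint-space move of the TCP to a pose.
- r.servo_line(position, orientation=None, rate=0.15, max_force=None): straight line of the TCP; orientation=None keeps the orientation; rate is the mean speed in m/s. With max_force (N) it stops when the force on the tool has changed by that much, and returns True; else False.
- r.move_j(angles): joint-space move.
- hand.release() and hand.close_gripper(force=None): open the fingers fully, or close them until they stop; force is the grip in N (None keeps the last).
- r.dwell(seconds).
- r.solve_ik(position, orientation): joint angles nearest the present ones, or None.
- viewer.get_image(name): name is "scene" or "top" or "wrist"; returns (picture, depth): 480x640x3 uint8, blue, green, red; 480x640 float32, m along the optical axis (not along the pixel's ray), 0 where there is no reading.
- viewer.camera_model(name): a dict with "camera_matrix" (3x3 intrinsics, pixels), "position" and "orientation" of the camera in the world; the wrist camera has in their place "mount" (4x4, takes a point from camera to tool coordinates, whose origin is the TCP and whose axes are the flange's). Camera axes: x right, y down, z forward; pixel columns grow to the right and rows downward; lengths in m; the calibration is good to about 2 mm. A picture is of the moment at which its call begins: read the wrist's pose just before it. camera_model takes no time and is no camera call.
A pose or a line that the arm cannot do raises r.Unreachable and nothing moves.
- ticket.hand_in(): hands the job in; it is judged then, once.
Readings, each from a call of its own:
- r.get_clock(): time.
- r.get_qpos(): joint angles.
- r.get_qvel(): joint speeds.
- r.get_tau(): joint torques, N m.
- r.get_ee_pos(): TCP position.
- r.get_orientation(): TCP orientation.
- r.get_wrist_force(): force on the tool from outside, world axes, zero at the start.
- r.get_moment(): the same for the moment, N m.
- r.get_finger_gap(): finger opening in m.
- r.get_finger_force(): force on a finger pad.
Only numpy, scipy, OpenCV 4.12 (cv2) and the standard library are available. Lean on these libraries where they do the work, as an engineer would, in place of code of your own. Each camera call takes 0.05 s, during which the arm holds its last target. There are 200 camera calls.

TASK

Set the finned heat sink in the vise, fins up and lengthwise, flat on the bed, centred across it and up against the fixed jaw, and let go of it. Then turn the vise's T-handle clockwise until it clearly stiffens and the heat sink is held firmly, and let go. Leave the other things on the bench where they are.

Things in the scene. Friction and masses are not known exactly. Their poses are not given: they have to be found in the camera images.
- heatsink: The work: a bare aluminium heat sink 100 mm long (its x), 64 mm wide (y), 38 mm high, about 0.34 kg: an 8 mm base plate with seven upright fins, 4 mm thick and 30 mm high, along its full length; the outer fins are flush with the plate's long sides. Origin: centre of its underside; z up through the fins. Either end may face the fixed jaw.
- vise: Ground-steel toolmaker's pull-down vise, 226 x 76 mm, on a dark sub-plate (262 x 136 x 10 mm) bolted to the bench. Origin: on the bench under the spot where the heat sink's middle belongs; z up; x along the vise from the moving jaw (to the left) to the fixed jaw (to the right); y across. Bed 42 mm above the bench. Fixed jaw: face at x = +50 mm, top 75 mm above the bench.
- bed (a point): Point on the top of the bed, 42 mm above the vise's origin, same axes: the middle of the heat sink's underside belongs here.
- jaw: The moving jaw: steel block 74 mm wide, its top 76 mm above the bench, sliding along the vise's x, moved only by the T-handle's screw through disc springs. Once it bears on the heat sink, each further rad adds 50 N of clamping force; after 1 rad (50 N) the springs are flat and the handle goes solid: it is well clamped and must not be forced round further.
- jaw_face (a point): Centre of the moving jaw's clamping face, 59 mm above the bench. At the start it is 104 to 107 mm from the fixed jaw's face, so the 100 mm heat sink goes in from above with 4 to 7 mm to spare.
- screw (a joint): Turn of the T-handle in rad, 0 to 1.1 at the start (range -2 to 8). Grows clockwise, as seen looking down the screw from the handle, and closes the jaw 2.5 mm per rad. Turning freely takes 0.20 N m; once the jaw bears on the heat sink the torque rises over the next rad to 0.33 N m and then steeply. The screw stays where it is left.
- tbar (a point): Middle of the T-handle's cross bar, on the screw's axis. x along the bar, z up the screw, which leans 35 deg from vertical towards the vise's -x. Bar 100 mm long, 14 x 14 mm, a 19 mm ball on each end; below it 61 mm of free 11 mm stem. At screw = 0 it lies at x -140, y 0, z 134 mm from the vise's origin, the bar in the vise's x-z plane; it moves 2.5 mm per rad along the vise's x.
- transformer: Bystander: mains transformer, 96 x 56 x 68 mm, a dark laminated core with a paper-coloured winding, on a steel foot. Origin: centre of its underside.
- circuit_board: Bystander: populated green circuit board, 150 x 110 mm, on short pillars. Origin: centre of its underside.
- screwdriver: Bystander: screwdriver, 170 mm long, lying on the bench.
- solder_spool: Bystander: spool of solder, 64 mm across, 39 mm high, standing on its flange. Origin: centre of its underside.
- flux_bottle: Bystander: white plastic bottle, 42 mm across, 85 mm high. Origin: centre of its underside.
- tip_cleaner: Bystander: round steel tin with brass wool, 72 mm across, 24 mm high. Origin: centre of its underside.
- multimeter: Bystander: black hand-held multimeter, 150 x 76 x 40 mm, lying on its back. Origin: centre of its underside.
Mind the look-alikes: they are no part of the job. What is shaped like the heatsink but green is not meant.

How it is judged:
By the outcome, as a careful person would: the job done as asked, in the order asked, and still so for the second after the job is handed in, with the robot touching nothing.
It also fails if it takes over 72 s, if anything falls off the work surface, if the arm or the gripper's body presses on something with over 40 N, if the wrist force passes 120 N, or if a joint passes its speed limit or range.

## Working session

There is one attempt and no reset: what is moved stays moved. The work goes in short steps, each a Python script; the robot and the scene stay as the last script left them, time stands still between calls to the robot, and variables do not carry over. Pictures are saved under pics/ and viewed, at most 10 in all, crops included, and the job is handed in when it is done.

```bash
mkdir -p pics; cat > h.py <<'E'
import numpy as np, cv2
from bench import r, hand, viewer, ticket
from scipy.spatial.transform import Rotation as R
def rot(o): return R.from_euler('xyz',o,degrees=True).as_matrix()
def grab(name):
    p,o=r.get_ee_pos(),r.get_orientation()
    im,d=viewer.get_image(name); m=viewer.camera_model(name); K=np.array(m["camera_matrix"])
    if "mount" in m:
        T=np.eye(4);T[:3,:3]=rot(o);T[:3,3]=p;T=T@np.array(m["mount"])
    else:
        T=np.eye(4);q=np.array(m["orientation"]);T[:3,:3]=q if q.shape==(3,3) else rot(q);T[:3,3]=m["position"]
    v,u=np.mgrid[:480,:640]
    P=np.stack([(u-K[0,2])/K[0,0]*d,(v-K[1,2])/K[1,1]*d,d],-1)@T[:3,:3].T+T[:3,3]
    P[d==0]=np.nan
    return im,d,P,K,T
E
python3 - <<'E'
from h import *
for n in("scene","top"):
    im,d,P,K,T=grab(n); cv2.imwrite(f"pics/{n}.png",im); np.savez(f"{n}.npz",im=im,P=P,K=K,T=T)
    print(n,K.round(1).tolist(),T.round(3).tolist(),viewer.camera_model(n)["orientation"])
print(viewer.camera_model("wrist"),r.get_orientation(),r.get_clock())
E
```

```text
scene [[572.0, 0.0, 335.9], [0.0, 572.0, 245.5], [0.0, 0.0, 1.0]] [[-0.405, 0.633, -0.66, 1.382], [0.914, 0.281, -0.292, 0.334], [0.001, -0.722, -0.692, 0.917], [0.0, 0.0, 0.0, 1.0]] [-1.33818835e+02 -7.74444306e-02  1.13907727e+02]
top [[458.7, 0.0, 321.4], [0.0, 458.7, 237.9], [0.0, 0.0, 1.0]] [[-0.014, -0.984, 0.176, 0.433], [-1.0, 0.012, -0.016, -0.003], [0.014, -0.176, -0.984, 1.085], [0.0, 0.0, 0.0, 1.0]] [-169.84506607   -0.81045499  -90.82108605]
{'camera_matrix': array([[336.80648795,   0.        , 322.24431055],
       [  0.        , 336.80648795, 240.51690471],
       [  0.        ,   0.        ,   1.        ]]), 'mount': array([[ 1.44625354e-03, -9.63667001e-01, -2.67102637e-01,
         6.83577964e-02],
       [ 9.99998946e-01,  1.42758687e-03,  2.64069501e-04,
         1.00760011e-04],
       [ 1.26837153e-04, -2.67102737e-01,  9.63668051e-01,
        -1.61217389e-01],
       [ 0.00000000e+00,  0.00000000e+00,  0.00000000e+00,
         1.00000000e+00]])} [-1.79930248e+02  2.70308425e-03  1.54288416e+02] 0.1
```

View pics/top.png

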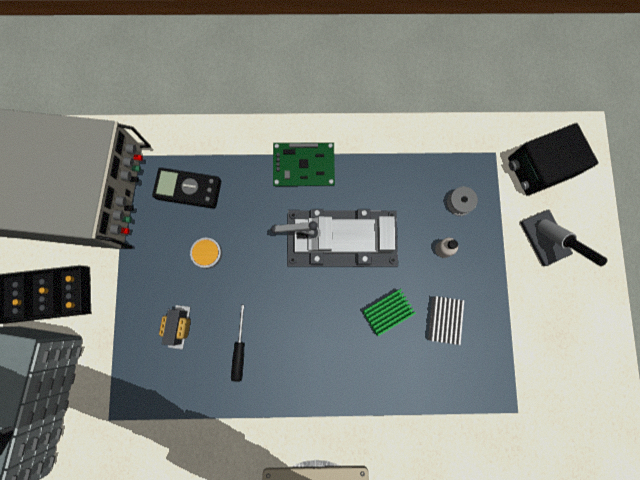

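View pics/scene.png

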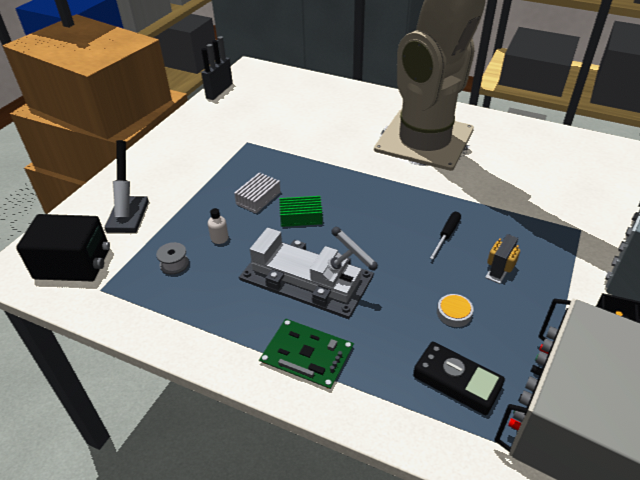

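The bare aluminium heat sink is at top (445,320) and scene (258,190). The look-alike is the green finned block at top (388,312) and scene (300,210). The vise is at top (343,237), with its handle at (293,230). I choose the bare one, then measure it and check it in a close crop.

```bash
python3 - <<'E'
from h import *
z=np.load("top.npz"); im,P=z["im"],z["P"]
def box(c0,c1,r0,r1,zl,zh):
    S=P[r0:r1,c0:c1]; k=(S[...,2]>zl)&(S[...,2]<zh); p=S[k]
    rc=cv2.minAreaRect((p[:,:2]*1000).astype(np.float32)); return rc,len(p),np.median(p[:,2])
print("hs",box(415,480,285,355,.006,.06)); print("hs top",box(415,480,285,355,.03,.06))
S=P[285:355,415:480,2]; print(np.histogram(S[np.isfinite(S)],bins=np.arange(-.005,.07,.005)))
print("subplate",box(270,410,200,275,.006,.2)); print("jaws/bed",box(310,410,200,275,.035,.085))
print("fixed",box(372,410,200,275,.068,.085));print("moving",box(308,340,200,275,.068,.082))
print("bar", box(260,325,215,250,.095,.2))
c=np.hstack([cv2.resize(im[270:370,340:480],None,fx=2.8,fy=2.8),cv2.resize(im[195:280,260:405],None,fx=2.7,fy=3.3)[:280]])
cv2.imwrite("pics/c1.png",c)
for q in [(-180,0,y) for y in (0,90,-90,180)]: print(q,r.solve_ik([0.3,-0.27,0.25],q))
E
```

```text
hs (((427.85980224609375, -305.6182861328125), (153.09323120117188, 155.59597778320312), 87.722412109375), 1440, np.float64(0.034183662537527915))
hs top (((432.4202575683594, -282.272705078125), (108.33164978027344, 99.58160400390625), 81.22445678710938), 891, np.float64(0.03735675397014293))
(array([ 843, 2174,  113,   28,  113,  183,  183,  223,  527,  141,    0,
          0,    0,    0,    0]), array([-0.005,  0.   ,  0.005,  0.01 ,  0.015,  0.02 ,  0.025,  0.03 ,
        0.035,  0.04 ,  0.045,  0.05 ,  0.055,  0.06 ,  0.065,  0.07 ]))
subplate (((628.482666015625, -60.54655456542969), (323.8119201660156, 174.62664794921875), 89.21046447753906), 6282, np.float64(0.041134686765424644))
jaws/bed (((624.8566284179688, -89.27376556396484), (190.06594848632812, 128.3262939453125), 89.30621337890625), 3161, np.float64(0.04399807413300949))
fixed (((624.5951538085938, -166.2754669189453), (34.65675354003906, 76.58595275878906), 88.00083923339844), 539, np.float64(0.07522869687011191))
moving (((626.8232421875, -15.862302780151367), (51.70252990722656, 74.87883758544922), 89.04537200927734), 535, np.float64(0.07638394781961089))
bar (((627.1969604492188, 39.92644500732422), (99.5594711303711, 16.728689193725586), 86.16193389892578), 369, np.float64(0.13978519042994808))
(-180, 0, 0) [-27.64365408 -25.46043113  48.87411182 112.56202725  18.96587181
  85.10574617 -73.36405365]
(-180, 0, 90) [-13.18007865 -18.69220638  39.95206926 112.26792816  11.98193102
  82.43820171  23.65185705]
(-180, 0, -90) [  66.43858892   -9.89404723  -27.00837018  109.22767174   -4.54970577
   79.63740459 -139.40389392]
(-180, 0, 180) [-29.01372683 -26.31200345  49.55564375 112.5825669   19.77860303
  85.48449706 105.80558604]
```

View pics/c1.png

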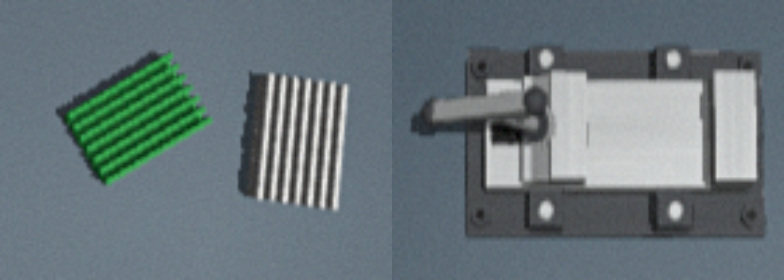

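The crop shows the bare sink standing fins up at left-centre, with its fins along world x. The green one is beside it and left alone. The vise has its fixed jaw at the right and its handle at the left. Next I take close views of both from the wrist camera.

```bash
python3 - <<'E'
from h import *
r.move_ptp([0.626,-0.06,0.30],[180,0,90]); 
im,d,P,K,T=grab("wrist"); np.savez("wv.npz",im=im,P=P,K=K,T=T); a=im
r.move_ptp([0.43,-0.27,0.20],[180,0,0]); print(r.get_qpos())
im,d,P,K,T=grab("wrist"); np.savez("ws.npz",im=im,P=P,K=K,T=T)
cv2.imwrite("pics/w.png",cv2.resize(np.hstack([a,im]),(800,300)))
print(r.get_clock())
E
```

```text
[-26.27831728   4.86258687  56.78140961 104.28549214  -4.26310186
  73.03925543 -58.15774879]
3.925
```

View pics/w.png

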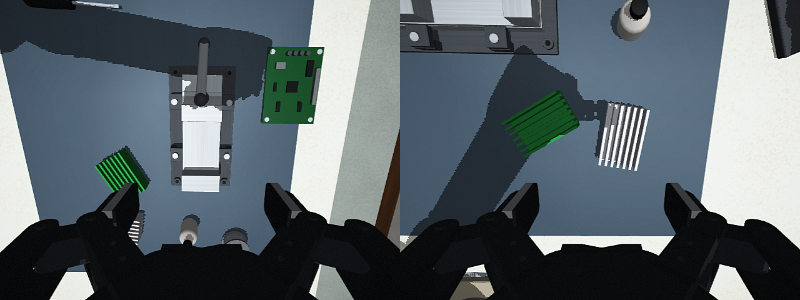

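The left image (vise view) shows the vise upright at column 200, with its handle at (203,70), the bed at (202,145) and the fixed jaw at (200,183). The right image shows the bare sink at (622,135). Now I fit poses to both.

```bash
python3 - <<'E'
from h import *
def rect(p):
    rc=cv2.minAreaRect((p[:,:2]*1000).astype(np.float32)); return np.round(rc[0],1),np.round(rc[1],1),round(rc[2],2),len(p),round(float(np.median(p[:,2])),4)
def fit(f,cx,cy,rad,zl,zh,nogreen=False,cut=None):
    z=np.load(f);im,P=z["im"].astype(int),z["P"]
    m=(P[...,2]>zl)&(P[...,2]<zh)&(abs(P[...,0]-cx)<rad[0])&(abs(P[...,1]-cy)<rad[1])
    if nogreen: m&=(im[...,1]-im[...,2]<25)
    m=cv2.morphologyEx(m.astype(np.uint8),cv2.MORPH_CLOSE,np.ones((9,9))) if nogreen else m.astype(np.uint8)
    n,l,s,_=cv2.connectedComponentsWithStats(m); k=1+np.argmax(s[1:,4]); p=P[l==k]; p=p[(p[:,2]>zl)&(p[:,2]<zh)]
    return p
for f in("ws.npz","top.npz"):
    p=fit(f,.435,-.275,(.08,.07),.033,.043,True); print(f,"sink",rect(p))
    print(' pct',np.percentile(p[:,0],[.5,99.5]),np.percentile(p[:,1],[.5,99.5]))
for f in("wv.npz","top.npz"):
    print(f,"fixed",rect(fit(f,.625,-.17,(.06,.035),.070,.081)))
    print(f,"moving",rect(fit(f,.625,-.015,(.06,.05),.072,.081)))
    print(f,"bed",rect(fit(f,.625,-.08,(.06,.07),.036,.047)))
    print(f,"sub",rect(fit(f,.625,-.08,(.09,.2),.006,.014)))
    p=fit(f,.625,.05,(.08,.1),.1,.2); print(f,"bar",rect(p),p.min(0),p.max(0))
    q=p.mean(0);_,_,V=np.linalg.svd(p-q,full_matrices=False);print(q,V[0])
E
```

```text
ws.npz sink (array([ 427.9, -303.5]), array([ 64.3, 100.3]), 81.17, 3080, 0.0359)
 pct [0.37654349 0.47947527] [-0.34066438 -0.2660125 ]
top.npz sink (array([ 429.2, -303.1]), array([66.3, 99.6]), 81.27, 767, 0.0377)
 pct [0.37763678 0.4804046 ] [-0.33975788 -0.26518263]
wv.npz fixed (array([ 624.4, -167. ]), array([35.9, 75.4]), 89.34, 1601, 0.0729)
wv.npz moving (array([625.8, -18. ]), array([74., 49.]), 0.28, 1748, 0.074)
wv.npz bed (array([625. , -98.3]), array([103.4,  76. ]), 89.43, 4603, 0.04)
wv.npz sub (array([588.1,  33.3]), array([58.7, 54.8]), 0.09, 1151, 0.0079)
wv.npz bar (array([626.6,  40.2]), array([100. ,  18.5]), 86.39, 1782, 0.1429) [ 0.61475648 -0.00970365  0.10250814] [0.63834543 0.08989298 0.17099936]
[0.62631319 0.03745199 0.14136498] [ 0.04908818  0.82375034 -0.56482362]
top.npz fixed (array([ 624.6, -166.3]), array([34.7, 76.6]), 88.0, 533, 0.0753)
top.npz moving (array([627.1, -17. ]), array([49.4, 74.3]), 89.05, 466, 0.0765)
top.npz bed (array([630.6, -88.1]), array([134.1, 118.7]), 79.54, 1608, 0.0422)
top.npz sub (array([ 626.6, -164.3]), array([ 76. , 138.9]), 87.26, 558, 0.0104)
top.npz bar (array([627.2,  39.9]), array([99.6, 16.7]), 86.16, 363, 0.1414) [ 0.61613073 -0.00980152  0.10008895] [0.63737615 0.08972233 0.17500249]
[0.62595349 0.03743735 0.14065915] [ 0.04553143  0.8223253  -0.56719308]
```

```bash
python3 - <<'E'
from h import *
z=np.load("top.npz");im,P=z["im"].astype(int),z["P"]
g=(im[...,1]-im[...,2]>40)&(P[...,2]>.01)&(P[...,0]<.52); p=P[g][:,:2]-[.4283,-.3033]
w=np.array([.153,.988]);l=np.array([.988,-.153]); near=p[abs(p@l)<.018]; print("green along w min",(near@w).min() if len(near) else None)
if len(near) and (near@w).min()<.06: raise SystemExit
O=[180,0,-8.8]
r.move_ptp([.4283,-.3033,.10],O); r.servo_line([.4283,-.3033,.022],O,rate=.12,max_force=15)
print(r.get_ee_pos()); hand.close_gripper(50); print(r.get_finger_gap(),r.get_finger_force(),r.get_ee_pos())
r.servo_line([.4283,-.3033,.22],O,rate=.2); print(r.get_finger_gap(),r.get_wrist_force())
O=[180,0,89.34]; r.move_ptp([.6252,-.0973,.22],O); r.servo_line([.6252,-.0973,.10],O,rate=.15)
im,d,P,K,T=grab("wrist"); cv2.imwrite("pics/w2.png",im); np.savez("w2.npz",im=im,P=P,K=K,T=T)
print(r.get_finger_gap(),r.get_ee_pos(),r.get_clock())
E
```

```text
green along w min 0.07556236268026618
[ 0.42884638 -0.30361932  0.02281859]
3.056676325032189e-05 0.0 [ 0.42826196 -0.30329403  0.02199542]
0.00018454281616442817 [ 0.58854991  0.10595921 -0.14340493]
0.00014490926322514904 [ 0.62590963 -0.09754642  0.10122693] 9.3333
```

View pics/w2.png

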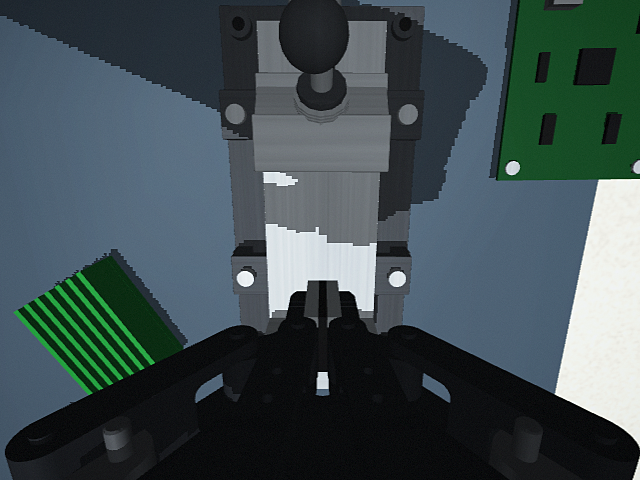

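The gripper closed on nothing, so I look at where the sink is now.

```bash
python3 - <<'E'
from h import *
hand.release(); print(r.get_finger_gap(), r.get_wrist_force())
im,d,P,K,T=grab("top"); np.savez("top2.npz",im=im,P=P,K=K,T=T); s,*_=grab("scene")
cv2.imwrite("pics/t2.png",np.hstack([cv2.resize(im[180:380,320:500],(400,444)),cv2.resize(s[120:300,160:340],(400,444))]))
E
```

```text
0.08553445314031372 [ 0.37508032 -0.29217257 -0.24262106]
```

View pics/t2.png

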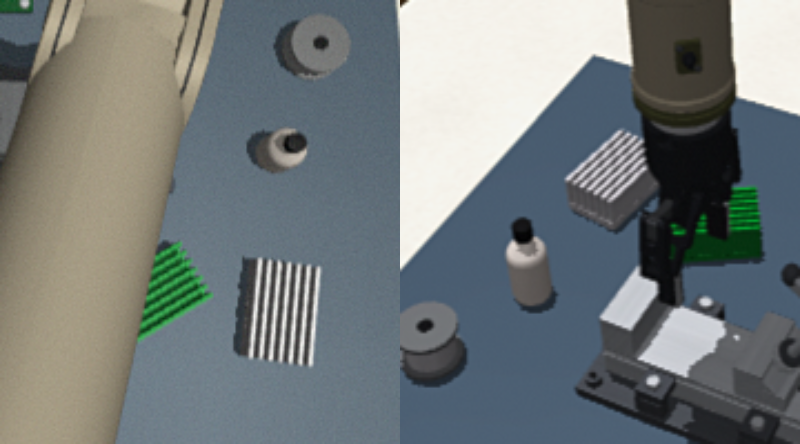

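The sink still stands at left-crop (283,312) and the green one is undisturbed. I re-measure it from the top picture.

```bash
cat >> h.py <<'E'
def sink(im,P,c=(.43,-.30),rad=.085,zl=.031,zh=.043):
    im=im.astype(int)
    m=(P[...,2]>zl)&(P[...,2]<zh)&(np.hypot(P[...,0]-c[0],P[...,1]-c[1])<rad)&(im[...,1]-im[...,2]<25)
    m=cv2.morphologyEx(m.astype(np.uint8),cv2.MORPH_CLOSE,np.ones((9,9)))
    n,l,s,_=cv2.connectedComponentsWithStats(m); k=1+np.argmax(s[1:,4]); p=P[l==k]; p=p[(p[:,2]>zl)&(p[:,2]<zh)]
    return p,cv2.minAreaRect((p[:,:2]*1000).astype(np.float32))
E
python3 - <<'E'
from h import *
for f in("top.npz","top2.npz"):
    z=np.load(f); p,rc=sink(z["im"],z["P"]); print(f,rc,len(p),np.median(p,0))
    Q=z["P"].reshape(-1,3); Q=Q[(np.hypot(Q[:,0]-.43,Q[:,1]+.303)<.09)&(Q[:,2]>.004)]; print(np.histogram(Q[:,2],bins=np.arange(.004,.08,.006)))
E
```

```text
top.npz ((429.217041015625, -303.0542907714844), (66.28766632080078, 99.58988189697266), 81.26982116699219) 841 [ 0.42866679 -0.30366718  0.03745573]
(array([284,  53, 177, 216, 236, 611, 147,   0,   0,   0,   0,   0]), array([0.004, 0.01 , 0.016, 0.022, 0.028, 0.034, 0.04 , 0.046, 0.052,
       0.058, 0.064, 0.07 , 0.076]))
top2.npz ((429.4215087890625, -302.48187255859375), (65.73384857177734, 99.80058288574219), 81.24396514892578) 845 [ 0.42903958 -0.3036986   0.037599  ]
(array([312,  53, 174, 231, 225, 635, 128,   0,   0,   0,   0,   0]), array([0.004, 0.01 , 0.016, 0.022, 0.028, 0.034, 0.04 , 0.046, 0.052,
       0.058, 0.064, 0.07 , 0.076]))
```

The sink hasn't moved at all, so I retry step by step with readings and a close view.

```bash
python3 - <<'E'
from h import *
O=[180,0,89.34];r.servo_line([.6252,-.0973,.20],O,rate=.2)
O=[180,0,-8.8]
r.move_ptp([.4285,-.3033,.10],O); print(r.get_finger_gap(),r.get_wrist_force(),r.get_orientation())
print(r.servo_line([.4285,-.3033,.022],O,rate=.12,max_force=15))
print(r.get_ee_pos(),r.get_finger_gap(),r.get_wrist_force())
im,d,P,K,T=grab("wrist"); cv2.imwrite("pics/w3.png",im); print(r.get_clock())
E
```

```text
0.0854640458079117 [ 0.08932892  0.5009786  -0.16583899] [-1.79999051e+02  1.23151100e-02 -8.60372728e+00]
False
[ 0.42883565 -0.30366973  0.02251462] 0.0858097695083235 [-0.91886944  0.35569644  0.34009021]
12.875
```

View pics/w3.png

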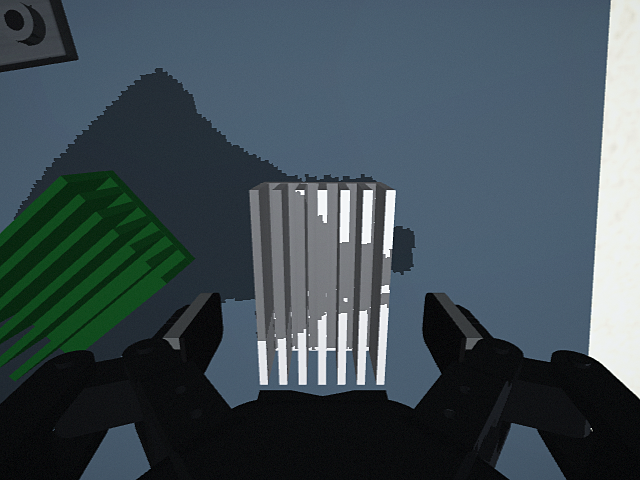

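The sink sits squarely between the open fingers: fins at columns 250–395, pads at 218 and 425. I close now and read the gap.

```bash
python3 - <<'E'
from h import *
hand.close_gripper(30); print(r.get_finger_gap(),r.get_finger_force(),r.get_ee_pos(),r.get_wrist_force(),r.get_clock())
r.dwell(.3); print(r.get_finger_gap(),r.get_finger_force())
im,d,P,K,T=grab("wrist"); cv2.imwrite("pics/w4.png",im[150:450,100:550]); print(r.get_clock())
E
```

```text
-0.00015813155684450353 0.0 [ 0.42849479 -0.30326878  0.02198657] [-0.5612642   0.75132355 -0.23073801] 13.6417
-0.00013940193978109408 0.0
13.9917
```

View pics/w4.png

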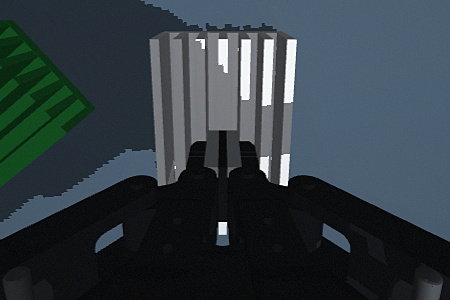

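The closed fingers look to be over or in the fins, at crop (222,150). I check their depth and the tip location.

```bash
python3 - <<'E'
from h import *
im,d,P,K,T=grab("wrist"); Rt=rot(r.get_orientation()); p0=r.get_ee_pos()
print(r.finger_overhang,p0)
for v in range(265,350,6): print(v,[(int(im[v,u].sum()),*(((P[v,u]-p0)@Rt)*1000).round(0).tolist(),round(P[v,u,2]*1000)) for u in (305,318,335)])
E
```

```text
0.014 [ 0.42849479 -0.30328913  0.02200391]
265 [(355, 14.0, -8.0, -14.0, 36), (375, 3.0, -3.0, 17.0, 5), (389, 3.0, 7.0, 17.0, 5)]
271 [(351, 11.0, -8.0, -14.0, 36), (375, -0.0, -3.0, 16.0, 6), (384, -0.0, 7.0, 17.0, 5)]
277 [(349, 8.0, -8.0, -15.0, 37), (369, -4.0, -3.0, 16.0, 6), (380, -4.0, 7.0, 16.0, 6)]
283 [(358, 5.0, -8.0, -15.0, 37), (176, 11.0, -2.0, -27.0, 49), (178, 11.0, 5.0, -27.0, 49)]
289 [(355, 2.0, -8.0, -14.0, 36), (167, 10.0, -2.0, -32.0, 54), (179, 10.0, 5.0, -33.0, 55)]
295 [(60, 6.0, -8.0, -29.0, 51), (174, 10.0, -2.0, -38.0, 60), (187, 10.0, 5.0, -38.0, 60)]
301 [(105, 6.0, -7.0, -35.0, 57), (127, 10.0, -2.0, -42.0, 64), (177, 10.0, 5.0, -44.0, 66)]
307 [(194, 10.0, -7.0, -48.0, 70), (130, 11.0, -2.0, -49.0, 71), (178, 10.0, 4.0, -48.0, 70)]
313 [(188, 10.0, -6.0, -54.0, 76), (84, 10.0, -2.0, -54.0, 76), (180, 10.0, 4.0, -54.0, 76)]
319 [(42, 11.0, -6.0, -60.0, 82), (143, 9.0, -2.0, -56.0, 78), (21, 11.0, 4.0, -59.0, 81)]
325 [(44, 11.0, -6.0, -64.0, 86), (141, 7.0, -2.0, -56.0, 78), (45, 11.0, 4.0, -64.0, 86)]
331 [(29, 11.0, -6.0, -67.0, 89), (50, 5.0, -2.0, -56.0, 78), (39, 11.0, 4.0, -67.0, 89)]
337 [(38, 11.0, -6.0, -70.0, 92), (47, 3.0, -2.0, -57.0, 79), (47, 12.0, 4.0, -71.0, 93)]
343 [(36, 12.0, -5.0, -75.0, 97), (44, -0.0, -2.0, -55.0, 77), (33, 11.0, 3.0, -74.0, 96)]
349 [(28, 11.0, -5.0, -77.0, 99), (46, -2.0, -2.0, -56.0, 78), (36, 11.0, 3.0, -77.0, 99)]
```

This explains the miss. The depth shows the closed fingertips at tool z ≈ −25 mm, about 49 mm above the bench, and not 14 mm ahead of the TCP as stated. The fingers therefore sit about 39 mm higher than the tool frame claims, and they closed above the fins. I measure that offset and regrasp lower, with a force guard.

```bash
python3 - <<'E'
from h import *
im,d,P,K,T=grab("wrist"); Rt=rot(r.get_orientation()); p0=r.get_ee_pos()
Q=(P-p0)@Rt*1000; m=(abs(Q[...,0])<13)&(abs(Q[...,1])<30)&(Q[...,2]<-18)&(Q[...,2]>-50)
print("tip z",np.percentile(Q[m][:,2],[95,99,100]),"front x",np.percentile(Q[m][:,0],[50,99]),"y",np.percentile(Q[m][:,1],[1,99]))
tip=np.percentile(Q[m][:,2],99.5)/1000
hand.release(); O=[180,0,-8.8]
zt=.007-tip*-1 if False else .007+tip
print("target",zt)
print(r.servo_line([.4285,-.3033,zt],O,rate=.06,max_force=12),r.get_ee_pos())
hand.close_gripper(50); print(r.get_finger_gap(),r.get_finger_force(),r.get_ee_pos(),r.get_wrist_force(),r.get_clock())
im,d,P,K,T=grab("wrist"); cv2.imwrite("pics/w5.png",im)
E
```

```text
tip z [-25.14983944 -22.20397263 -21.03034304] front x [ 9.7482561  10.70583209] y [-13.4244676   13.06964651]
target -0.014800117004663594
False [ 0.42852504 -0.3035267  -0.01468612]
0.06320731023419159 55.230905413627625 [ 0.42883942 -0.30350807 -0.01423854] [-1.90374724  1.87980913  5.96896063] 15.975
```

The sink is gripped (gap 63 mm, 55 N). Now I carry it to the vise and place it, using heights relative to the grasp.

```bash
python3 - <<'E'
from h import *
z0=r.get_ee_pos()[2]
O=[180,0,-8.8]; r.servo_line([.4285,-.3033,.19],O,rate=.2); print(r.get_finger_gap(),r.get_finger_force())
O=[180,0,89.34]; r.move_ptp([.6252,-.0968,.19],O); r.servo_line([.6252,-.0968,.09],O,rate=.15)
r.dwell(.2); im,d,P,K,T=grab("wrist"); p0=r.get_ee_pos(); print(p0,r.get_orientation())
np.savez("w6.npz",im=im,P=P); cv2.imwrite("pics/w6.png",im)
p,rc=sink(im,P,(.625,-.097),.09,.09+.0145+.028,.09+.0145+.042); print("held",rc,np.median(p[:,2]))
for nm,c,zr in(("fixed",-.17,(.068,.081)),("moving",-.015,(.070,.081)),("bed",-.09,(.036,.047))):
    m=(P[...,2]>zr[0])&(P[...,2]<zr[1])&(abs(P[...,0]-.625)<.06)&(abs(P[...,1]-c)<.06); q=P[m]
    if len(q)>20: print(nm,cv2.minAreaRect((q[:,:2]*1000).astype(np.float32)),len(q),np.median(q[:,2]))
print(r.get_clock())
E
```

```text
0.06309554123135383 55.722395181655884
[ 0.62564952 -0.09683234  0.09081262] [ 1.79926998e+02 -5.31727358e-03  8.93440725e+01]
held ((661.7064208984375, -88.54820251464844), (83.6782455444336, 17.92677879333496), 89.30278778076172) 0.14088615151802905
fixed ((624.4536743164062, -178.7978515625), (2.578009605407715, 18.283899307250977), 84.09727478027344) 28 0.0730522500301073
moving ((625.56298828125, -16.591379165649414), (51.976097106933594, 74.4223861694336), 89.48057556152344) 10545 0.07410117641832356
bed ((625.216796875, -49.57896041870117), (8.348039627075195, 75.73029327392578), 89.39383697509766) 1695 0.03995223248920124
19.425
```

View pics/w6.png

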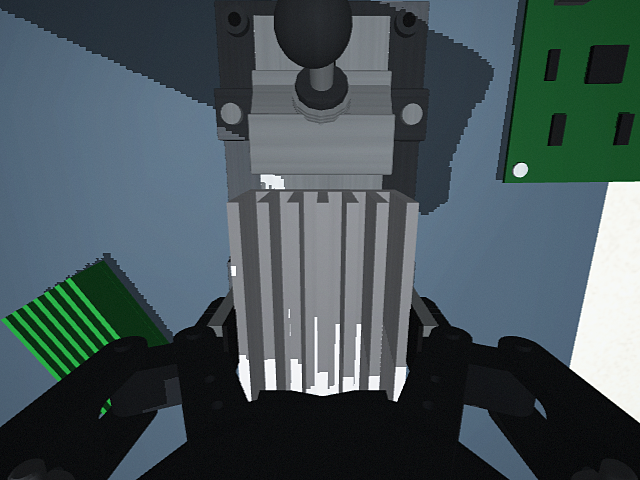

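The sink is held level between the fingers, with the moving jaw at (320,145) and a clear gap beyond the sink's front edge (row 192). I measure its edges precisely, then lower it.

```bash
python3 - <<'E'
from h import *
z=np.load("w6.npz");P=z["P"];v,u=np.mgrid[:480,:640]
m=(P[...,2]>.132)&(P[...,2]<.15)&(v<300)&(abs(P[...,0]-.625)<.045)&(P[...,1]<0.0)&(v>150)
q=P[m]; rc=cv2.minAreaRect((q[:,:2]*1000).astype(np.float32)); print(rc,np.percentile(q[:,0],[.5,99.5]),np.percentile(q[:,1],[50,99.5,100]),np.median(q[:,2]))
# width per y-slice -> yaw
for y0 in np.arange(-.09,-.045,.01):
    s=q[abs(q[:,1]-y0)<.004]; 
    if len(s)>10: print(round(y0,3),s[:,0].min().round(4),s[:,0].max().round(4))
E
```

```text
((625.6200561523438, -66.07047271728516), (39.57845687866211, 76.40644073486328), 89.32846069335938) [0.59349689 0.65736695] [-0.06283101 -0.04626787 -0.0460549 ] 0.14086446397409744
-0.08 0.5931 0.6575
-0.07 0.5931 0.6575
-0.06 0.5932 0.6576
-0.05 0.5933 0.6577
```

```bash
python3 - <<'E'
from h import *
O=[180,0,89.34]
print(r.servo_line([.6247,-.0968,.0295],O,rate=.08,max_force=12),r.get_ee_pos(),r.get_wrist_force())
r.dwell(.15)
print("slide",r.servo_line([.62462,-.1038,.0295],O,rate=.015,max_force=6),r.get_ee_pos(),r.get_wrist_force())
p=r.get_ee_pos()
print("down",r.servo_line([.62465,p[1],.0255],O,rate=.01,max_force=7),r.get_ee_pos(),r.get_wrist_force(),r.get_finger_gap(),r.get_clock())
E
```

```text
False [ 0.62509835 -0.09697983  0.0299115 ] [ 0.21252236 -0.29221437 -3.21567296]
slide True [ 0.62411326 -0.09959593  0.02879324] [ 0.04973777 -0.00831549 -5.14911459]
down True [ 0.62371659 -0.09954971  0.02789117] [-1.64082612  0.4917277   5.7570173 ] 0.0635122706808707 21.0333
```

```bash
python3 - <<'E'
from h import *
r.dwell(.2);p=np.array(r.get_ee_pos());print(p,r.get_wrist_force(),r.get_orientation())
im,d,P,K,T=grab("wrist");v,u=np.mgrid[:480,:640];np.savez("w7.npz",im=im,P=P)
def med(m,n):
    q=P[m]; print(n,np.percentile(q[:,0],[.5,99.5]).round(4),np.percentile(q[:,0],[.5,99.5]).mean().round(4),np.percentile(q[:,1],[.5,99.5]).round(4),np.median(q[:,2]).round(4),len(q))
b=(abs(P[...,0]-.625)<.05)&(v<300)
med(b&(abs(P[...,2]-.078)<.006)&(P[...,1]<-.046)&(P[...,1]>-.08),"sink")
med(b&(abs(P[...,2]-.075)<.004)&(P[...,1]>-.043)&(P[...,1]<-.01),"jaw")
E
```

```text
[ 0.62374203 -0.09954209  0.02788173] [-1.99124266  0.63388091  5.9549827 ] [-1.79873394e+02 -5.31080144e-02  8.93614534e+01]
sink [0.5917 0.6554] 0.6236 [-0.0799 -0.049 ] 0.0778 8536
jaw [0.589  0.6616] 0.6253 [-0.0425 -0.0106] 0.074 22135
```

```bash
python3 - <<'E'
from h import *
O=[180,0,89.34]
r.servo_line([.6240,-.0994,.0295],O,rate=.02); r.servo_line([.6249,-.0994,.0295],O,rate=.02); r.dwell(.2); print(r.get_ee_pos(),r.get_wrist_force())
x=.6249+(.6250-r.get_ee_pos()[0])
print(r.servo_line([x,-.1030,.0295],O,rate=.012,max_force=5),r.get_ee_pos()); p=r.get_ee_pos()
r.servo_line([x,p[1]-.0002,.0272],O,rate=.01,max_force=6); r.dwell(.1);p=r.get_ee_pos();print(p,r.get_wrist_force())
im,d,P,K,T=grab("wrist");v,u=np.mgrid[:480,:640]
def med(m,n):
    q=P[m]; print(n,np.percentile(q[:,0],[.5,99.5]).mean().round(4),np.percentile(q[:,1],[.5,99.5]).round(4),np.median(q[:,2]).round(4),len(q))
b=(abs(P[...,0]-.625)<.05)&(v<300)
med(b&(abs(P[...,2]-.078)<.006)&(P[...,1]<-.046)&(P[...,1]>-.08),"sink")
med(b&(abs(P[...,2]-.075)<.004)&(P[...,1]>-.043)&(P[...,1]<-.01),"jaw");print(r.get_clock())
E
```

```text
[ 0.62485422 -0.09940877  0.0294258 ] [ 0.25681741  0.30114007 -3.96322929]
True [ 0.62415116 -0.09957167  0.02852649]
[ 0.62388642 -0.09956702  0.02785546] [-1.1917273   0.56012656  4.97833419]
sink 0.6237 [-0.0798 -0.049 ] 0.0778 8517
jaw 0.6252 [-0.0425 -0.0106] 0.074 22168
22.6167
```

```bash
python3 - <<'E'
from h import *
O=[180,0,89.34]
r.servo_line([.6242,-.0995,.0295],O,rate=.02); r.servo_line([.6251,-.0997,.0295],O,rate=.02)
r.servo_line([.6251,-.0998,.0273],O,rate=.01); r.dwell(.15);print(r.get_ee_pos(),r.get_wrist_force())
def med(m,n):
    q=P[m]; print(n,np.percentile(q[:,0],[.5,99.5]).mean().round(4),np.percentile(q[:,1],[.5,99.5]).round(4),np.median(q[:,2]).round(4),len(q))
def look():
    global P
    im,d,P,K,T=grab("wrist");v,u=np.mgrid[:480,:640]
    b=(abs(P[...,0]-.625)<.05)&(v<300)
    med(b&(abs(P[...,2]-.078)<.006)&(P[...,1]<-.046)&(P[...,1]>-.08),"sink")
    med(b&(abs(P[...,2]-.075)<.004)&(P[...,1]>-.043)&(P[...,1]<-.01),"jaw")
look(); hand.release(); look(); print(r.get_ee_pos(),r.get_wrist_force(),r.get_clock())
r.servo_line([.6251,-.0998,.16],O,rate=.2)
im,d,P,K,T=grab("wrist");v,u=np.mgrid[:480,:640]; np.savez("w8.npz",im=im,P=P)
b=(abs(P[...,0]-.625)<.05)
med(b&(abs(P[...,2]-.078)<.006)&(P[...,1]<-.046)&(P[...,1]>-.14),"sink")
med(b&(abs(P[...,2]-.074)<.004)&(P[...,1]>-.043)&(P[...,1]<-.01),"jaw")
med(b&(abs(P[...,2]-.073)<.003)&(P[...,1]<-.153)&(P[...,1]>-.19),"fixed")
q=P[b&(P[...,2]>.1)&(P[...,2]<.19)&(P[...,1]>-.04)];print("handle",q.min(0),q.max(0))
c=.0  # bar axis IK test
print(r.get_clock())
E
```

```text
[ 0.62524722 -0.09979124  0.02784258] [-3.78787093  1.2319012   5.85384147]
sink 0.625 [-0.0798 -0.0492] 0.0778 8493
jaw 0.6253 [-0.0424 -0.0106] 0.074 22118
sink 0.6249 [-0.0798 -0.0491] 0.0778 8559
jaw 0.6253 [-0.0423 -0.0106] 0.074 22358
[ 0.62522467 -0.09984105  0.02726986] [ 0.01856391  0.42731352 -0.38787838] 24.1333
sink 0.6248 [-0.1394 -0.0496] 0.0779 4962
jaw 0.6255 [-0.0426 -0.0109] 0.074 4747
fixed 0.6238 [-0.184  -0.1531] 0.073 3166
handle [ 0.6143392  -0.00996578  0.14209147] [0.63290486 0.03339373 0.17104403]
25.0
```

The sink is seated: centred at 0.6248 against the vise axis at 0.6247, flat, and against the fixed jaw. Now the handle. The bar reads screw ≈ 0.04 rad. I check IK along the whole turn for both half-turn grasps.

```bash
cat >> h.py <<'E'
ex=np.array([-.0115,-1,0]);ex/=np.linalg.norm(ex);ez=np.array([0,0,1.]);ey=np.cross(ez,ex)
O0=np.array([.6247,-.0993,0]);c35,s35=np.cos(np.radians(35)),np.sin(np.radians(35))
a=-s35*ex+c35*ez; b0=c35*ex+s35*ez; MID0=O0-.140*ex+.134*ez; OFF=.0425
def hp(s,flip,back=0,rs=None):
    """TCP pose gripping the bar at screw s; rs: screw angle used for the grasp orientation offset"""
    x=np.cos(s)*b0-np.sin(s)*ey
    if flip:x=-x
    z=-a; y=np.cross(z,x); M=np.stack([x,y,z],1)
    p=MID0+.0025*s*ex+z*(OFF-back)
    return p, R.from_matrix(M).as_euler('xyz',degrees=True)
E
python3 - <<'E'
from h import *
print(hp(.04,0))
for f in(0,1):
    for s in(.04,1,2,3,3.8):
        p,o=hp(s,f); q=r.solve_ik(p,o); print(f,s,None if q is None else np.round(q,0))
    p,o=hp(.04,f,.1); q=r.solve_ik(p,o); print('back',None if q is None else np.round(q,0))
E
```

```text
(array([0.62602843, 0.01621536, 0.09918604]), array([-178.39608952,  -34.96791542,  -93.45595067]))
0 0.04 [-30.  32.   8.  88.  28.  77. 144.]
0 1 [-38.  33.  20.  88.  23.  74.  93.]
0 2 [-46.  35.  32.  89.  16.  72.  41.]
0 3 [-54.  39.  44.  90.   8.  70. -11.]
0 3.8 [-58.  42.  51.  90.   3.  70. -52.]
back [-33.  30.   7.  80.  27.  88. 145.]
1 0.04 [-55.  40.  46.  89.   6.  71. -20.]
1 1 [-59.  43.  53.  90.   1.  70. -71.]
1 2 [ -64.   50.   64.   90.   -9.   70. -121.]
1 3 [ 22.  55. -72.  85.  73. 107. 135.]
1 3.8 [-34.  33.  16.  89.  25.  75. 112.]
back [-59.  38.  47.  81.   7.  82. -20.]
```

```bash
python3 - <<'E'
from h import *
r.servo_line([.6251,-.0998,.30],None,rate=.3)
p,o=hp(.04,0,.11); r.move_ptp(p,o); print(r.get_qpos().round(0),r.get_clock())
p,o=hp(.04,0,0); print(r.servo_line(p,o,rate=.08,max_force=8),r.get_ee_pos()-p,r.get_wrist_force(),r.get_finger_gap())
hand.close_gripper(60); print(r.get_finger_gap(),r.get_finger_force(),r.get_wrist_force(),r.get_moment(),r.get_orientation()-o,r.get_clock())
im,d,P,K,T=grab("wrist"); cv2.imwrite("pics/w9.png",im)
E
```

```text
[-34.  30.   9.  79.  26.  88. 146.] 27.5833
False [0.00028069 0.00046544 0.00034397] [ 0.6937623  -0.94396379  0.28294486] 0.08534685455293656
0.012757033350652395 59.64873790740967 [ 5.40117691 -0.00720583 -1.3110176 ] [ 0.73389548 -0.7930896   0.53194132] [ 0.09757616  0.02540854 -0.02428923] 29.7583
```

View pics/w9.png

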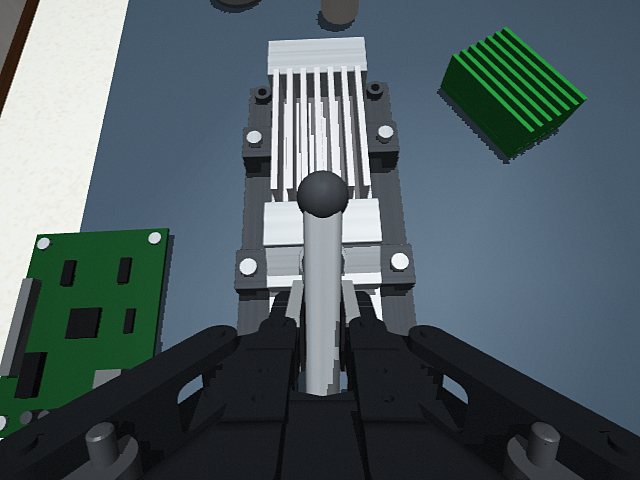

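The fingers grip the bar at (322,330), and the sink sits in the vise against the fixed jaw. I turn clockwise in steps and watch the torque.

```bash
cat >> h.py <<'E'
def tq(n=3):
    v=[]
    for _ in range(n): v.append(np.dot(r.get_moment(),-a)); r.dwell(.02)
    return float(np.mean(v))
E
python3 - <<'E'
from h import *
print("base",tq())
for s in np.arange(.25,1.85,.2):
    p,o=hp(s,0); r.move_ptp(p,o); t=tq(); f=np.linalg.norm(r.get_wrist_force())
    print(round(s,2),round(t,3),round(float(f),1),r.get_qpos()[6].round(0),round(r.get_finger_gap()*1000,1),round(r.get_clock(),2))
    if f>30 or abs(t)>.6: break
E
```

```text
base -0.016887543737898303
0.25 0.176 5.6 133.0 12.7 30.22
0.45 0.196 6.8 123.0 12.8 30.57
0.65 0.18 6.8 112.0 13.2 30.92
0.85 0.178 6.3 101.0 13.0 31.27
1.05 0.179 7.5 90.0 13.3 31.62
1.25 0.188 6.7 80.0 12.9 31.97
1.45 0.195 7.9 69.0 12.8 32.32
1.65 0.206 7.7 58.0 12.9 32.67
```

```bash
python3 - <<'E'
from h import *
s=1.65
while s<4.0:
    s+=.1; p,o=hp(s,0); r.move_ptp(p,o); t=tq(5); f=np.linalg.norm(r.get_wrist_force())
    print(round(s,2),round(t,3),round(float(f),1),r.get_qpos()[6].round(0),round(r.get_clock(),2))
    if f>30 or t>.345: break
E
```

```text
1.75 0.189 5.7 53.0 33.0
1.85 0.198 6.9 48.0 33.33
1.95 0.208 7.3 43.0 33.67
2.05 0.198 6.5 37.0 34.0
2.15 0.167 6.2 32.0 34.33
2.25 0.188 6.8 27.0 34.67
2.35 0.202 6.1 22.0 35.0
2.45 0.201 6.1 17.0 35.33
2.55 0.191 6.6 11.0 35.67
2.65 0.214 6.4 6.0 36.0
2.75 0.195 5.4 1.0 36.33
2.85 0.218 5.7 -4.0 36.67
2.95 0.157 5.3 -9.0 37.0
3.05 0.158 5.4 -14.0 37.33
3.15 0.165 5.2 -19.0 37.67
3.25 0.146 4.8 -24.0 38.0
3.35 0.132 5.3 -29.0 38.33
3.45 0.119 6.8 -34.0 38.67
3.55 0.103 6.2 -39.0 39.0
3.65 0.085 6.1 -44.0 39.33
3.75 0.084 6.3 -49.0 39.67
3.85 0.059 6.2 -53.0 40.0
3.95 -0.132 6.9 -58.0 40.33
4.05 -0.342 6.9 -63.0 40.67
```

The torque reversed sign unexpectedly, so I check the true state numerically before moving on.

```bash
python3 - <<'E'
from h import *
p,o=hp(4.05,0); print("dp",(r.get_ee_pos()-p).round(4),"R err",R.from_matrix(rot(o).T@rot(r.get_orientation())).as_rotvec(degrees=True).round(2))
print(r.get_wrist_force(),r.get_moment(),r.get_finger_gap(),r.get_finger_force(),r.get_qpos().round(1),r.get_tau().round(2))
im,d,P,K,T=grab("wrist"); np.savez("w10.npz",im=im,P=P)
def med(m,n):
    q=P[m]
    if len(q)<20: print(n,len(q));return
    print(n,np.percentile(q[:,0],[.5,99.5]).round(4),np.percentile(q[:,1],[.5,99.5]).round(4),np.percentile(q[:,2],[1,50,99]).round(4),len(q))
for nm in("wrist","top","scene"):
    if nm!="wrist": im,d,P,K,T=grab(nm)
    b=abs(P[...,0]-.625)<.05; print(nm)
    med(b&(abs(P[...,2]-.079)<.003)&(P[...,1]<-.052)&(P[...,1]>-.14),"sink")
    med(b&(abs(P[...,2]-.075)<.003)&(P[...,1]>-.06)&(P[...,1]<-.01),"jaw")
    med(b&(abs(P[...,2]-.042)<.004)&(P[...,1]>-.06)&(P[...,1]<-.03),"bedgap")
    q=P[(np.linalg.norm(P-(MID0+.01*ex),axis=-1)<.062)&(P[...,2]>.09)&(abs((P-MID0)@a)<.02)]
    if len(q)>20:
        m=q.mean(0);_,_,V=np.linalg.svd(q-m,full_matrices=False);print("bar",m.round(4),V[0].round(3),len(q))
print("pred bar dir",np.cos(4.05)*b0-np.sin(4.05)*ey)
E
```

```text
dp [ 0.0004 -0.0001  0.0004] R err [-0.05  0.03 -0.3 ]
[ 5.07230445 -1.04152424  4.62969751] [-0.39588626 -0.57482777  0.89013287] 0.013034390406975689 60.28444826602936 [-60.5  44.8  56.   90.   -1.7  69.3 -63.1] [ -0.97 -60.08  22.76 -24.61   1.06   1.8   -0.35]
wrist
sink [0.5956 0.6572] [-0.1396 -0.0523] [0.0761 0.078  0.0789] 1907
jaw [0.6212 0.6624] [-0.0592 -0.0172] [0.0723 0.0741 0.0779] 2032
bedgap [0.6616 0.6636] [-0.0599 -0.0302] [0.0384 0.0402 0.0457] 70
bar [0.6386 0.0439 0.1337] [-0.783 -0.467  0.41 ] 13079
top
sink [0.5934 0.6578] [-0.1397 -0.0523] [0.0762 0.0795 0.0819] 496
jaw [0.5902 0.6635] [-0.0592 -0.012 ] [0.0723 0.076  0.0779] 375
bedgap [0.5881 0.5949] [-0.0583 -0.0309] [0.0396 0.0422 0.0454] 23
bar [0.6142 0.023  0.1476] [-0.803 -0.492  0.336] 365
scene
sink [0.5931 0.6591] [-0.1394 -0.0525] [0.0761 0.0787 0.0817] 620
jaw [0.5879 0.6634] [-0.0591 -0.0121] [0.0722 0.0754 0.078 ] 419
bedgap [0.6562 0.666 ] [-0.0597 -0.0303] [0.0384 0.0421 0.0456] 45
bar [0.6468 0.0417 0.1322] [ 0.732  0.524 -0.435] 394
pred bar dir [ 0.79426621  0.4946797  -0.35275087]
```

The bar really turned to about 4.05 rad. Allowing for a constant offset and reversed sign, the torque curve is clear. It was flat to about 2.85 (contact), rose by 0.13–0.15 N m over the next rad to about 3.85, then rose steeply (solid). So it is clamped and slightly past the knee. I relax the wind-up back to the knee, let go and verify.

```bash
python3 - <<'E'
from h import *
for s in(4.0,3.95,3.9,3.87):
    p,o=hp(s,0); r.move_ptp(p,o); print(s,round(tq(5),3),round(r.get_clock(),2))
p,o=hp(3.87,0); hand.release(); print(r.get_wrist_force(),r.get_clock())
p,o=hp(3.87,0,.11); r.servo_line(p,o,rate=.1)
for nm in("wrist","top"):
    im,d,P,K,T=grab(nm); b=abs(P[...,0]-.625)<.05
    q=P[(np.linalg.norm(P-(MID0+.01*ex),axis=-1)<.062)&(abs((P-MID0)@a)<.02)&(P[...,2]>.09)]
    if len(q)>20:
        m=q.mean(0);_,_,V=np.linalg.svd(q-m,full_matrices=False);v=V[0]*np.sign(V[0][0]); print(nm,"bar",v.round(3),"s",np.pi+np.arctan2(v@ey,-v@b0),len(q))
    for n,zc,y0,y1 in(("sink",.079,-.147,-.056),("jaw",.075,-.05,-.01)):
        k=P[b&(abs(P[...,2]-zc)<.004)&(P[...,1]<y1)&(P[...,1]>y0)]
        if len(k)>20: print(n,np.percentile(k[:,0],[.5,99.5]).mean().round(4),np.percentile(k[:,1],[.5,99.5]).round(4),np.median(k[:,2]).round(4))
print(r.get_clock())
E
```

```text
4.0 -0.532 41.15
3.95 -0.415 41.48
3.9 -0.319 41.82
3.87 -0.168 42.15
[-0.19912061 -0.95362788 -0.78498599] 42.85
wrist bar [ 0.666  0.607 -0.433] s 3.861636612571719 3342
sink 0.6251 [-0.1462 -0.0564] 0.0781
jaw 0.626 [-0.0499 -0.0115] 0.0741
top bar [ 0.67   0.611 -0.422] s 3.866184759234688 353
sink 0.6255 [-0.146  -0.0566] 0.0798
jaw 0.6269 [-0.0491 -0.0123] 0.0763
44.2
```

```bash
python3 - <<'E'
from h import *
print(ticket.hand_in(),r.get_clock())
E
```

```text
the job is handed in; nothing more can be done
the job is handed in; nothing more can be done
```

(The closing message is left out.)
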